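# Set out the clockmaker's bench for the next repair

## Task

Set out the bench: put the brass wheel, flat with its arbor up, in the middle of the top of the round oak block, then set the frosted dust cover over it, flat on the block. Stand the black loupe on the bench directly to the left of the oak block (the robot's left as it looks out over the bench), with a clear gap of about 30 mm, and stand the blue-lidded oil pot directly behind the green vise (the side away from its screw handle, in line with the screw), also with a clear gap of about 30 mm. Leave the red-lidded oil pot, the screwdriver and the brown spirit bottle where they are.

Things in the scene. Friction and masses are not known exactly. Their poses are not given: they have to be found in the camera images.
- wheel: Loose brass clock wheel lying flat, 50 mm across, with a copper arbor standing up from its middle to grip: arbor 14 mm in diameter, from 10 to 36 mm above the underside. The toothed disc lies 6 to 10 mm above the underside, on a boss 20 mm in diameter. Origin: centre of the underside; z up along the arbor. Round, yaw is arbitrary.
- cover: Loose frosted dust cover, an upside-down cup open below, with a black band round its foot: outside diameter 72 mm, wall 3 mm (66 mm inside), 46 mm high outside, 42 mm high inside, plus an upright black knob on top to grip, 18 mm in diameter, from 46 to 74 mm above the foot. Origin: centre of the open foot (underside); z up. Round, yaw is arbitrary.
- loupe: Loose black eye loupe standing upright on the bench, 40 mm high: steel ring 34 mm in diameter at the foot (up to 7 mm), barrel 32 mm in diameter from 8 to 30 mm, then tapering to 26 mm at the top. Origin: centre of the underside; z up. Round, yaw is arbitrary.
- pot_blue: Loose oil pot, a closed steel cylinder with a BLUE lid, 32 mm in diameter, 26 mm high in all. Origin: centre of the underside; z up. Round, yaw is arbitrary.
- block: Round oak block, fixed to the bench: a plain wooden cylinder 100 mm in diameter and 30 mm high with a flat top. Origin: centre of the underside, on the bench. It is never turned: its x points straight away from the robot's base (world x), its y to the robot's left (world y). Its place changes from start to start.
- vise: Small green vise, fixed, holding an oak peg: body 70 mm deep (its x), 60 mm wide (its y), 50 mm high. Its steel screw with cross bar sticks out of the front (-x side), to 66 mm from the origin, 24 mm up; the back face (+x side) is plain, 35 mm from the origin. Origin: centre of the body's underside. Turned up to 20 degrees from its screw pointing along world -x; may swap places with the block.
- pot_red: Bystander: oil pot like the blue one (32 mm in diameter, 26 mm high) but with a RED lid; loose, to be left alone. Origin: centre of the underside. It takes part in the shuffle of the loose things' places.
- screwdriver: Bystander: loose screwdriver with a yellow handle, 160 mm long, lying on the bench along its own x; to be left alone.
- spirit: Bystander: loose brown bottle with a white cap, 52 mm in diameter, 100 mm high, standing; to be left alone. Origin: centre of the underside.

How it is judged:
By the outcome, as a careful person would: the job done as asked, in the order asked, and still so for the second after the job is handed in, with the robot touching nothing.
It also fails if it takes over 106 s, if anything falls off the work surface, if the arm or the gripper's body presses on something with over 40 N, if the wrist force passes 120 N, or if a joint passes its speed limit or range.

## Robot

A 6-joint arm with a two-finger parallel gripper is mounted at the origin on the work surface. World frame = base frame: x ahead of the robot, y to its left, z up, the work surface at z = 0. Lengths are in mm, angles in degrees, forces in N, time in s.
With the tool pointing down it reaches from about 300 to 875 mm from the base axis. Payload 6.4 kg.
Tool frame: the origin (TCP) lies between the finger pads; the fingertips stand 19 mm ahead of it and the grasp point (between the pads) is the TCP; z points along the fingers, y is the line along which they close (so a half turn about z gives the same grasp; the last joint's range is limited). The gripper opens to 85 mm and grips with 20 to 120 N. Pads are 22 mm wide; open, the fingers measure 114 mm over their backs; the gripper's body (76 mm by 85 mm) begins 54 mm behind the grasp point. The pads swing forward as they close: fully open they stand 13 mm farther back than shut.
Start: joints at [54.185, 10.359, 92.074, -0, 77.567, -11.82], TCP at [233.823, 525.327, 250.288] pointing down, gripper open.
Joint ranges: [-171.53, 171.53], [-51.25, 118.39], [17.06, 147.69], [-65.23, 245.23], [0, 150.52], [-178.68, 178.68]. Speed limits (degrees/s): [147.25, 147.25, 172.46, 180, 180, 180].

## Interface

Orientations are given as [roll, pitch, yaw] about the fixed x, y, z axes, in that order (R = Rz(yaw) Ry(pitch) Rx(roll)).
In Python, from workcell import get_state, get_image, job_done gives the robot as it stands.
- The arm moves only by the tool play_rows, never from a script. Its argument "rows" is text: rows parted by semicolons, each of 7 numbers parted by spaces: the turn, a rotation vector about the world's x, y, z in units of 10 degrees (1.0 is 10 degrees), then the shift along the world's x, y, z in units of 30 mm (1.0 is 30 mm), then the opening, from 0 (shut) to 1 (fully open). A call has 1 to 12 rows; each row shifts and turns the commanded pose from where the row before left it; what a row does not reach is not made up. A row lasts 1/8 s, in which the tool goes at most 62.5 mm and 10.7 degrees, less where a joint would pass 70% of its speed; a pose out of reach is approached as far as the arm can. A call is refused whole if a number of a shift passes 1 or a number of a turn 1, either way. A call with a gripper value outside its range is refused whole. The fingers move at their own pace and stop on an object; "force" is the grip in N (left out, the last holds). Time passes only in rows, so rows that do not move let the fingers close. It gives the time, the measured TCP pose, the force, the opening and the grip force at its end, in the units of the state.
- get_state(): the state, without advancing time (a new reading comes with each control period).
- get_image(name): name is "side" or "top"; returns a dict with "image" (400x640x3 uint8, red, green, blue), "vfov" (degrees; the focal length in pixels is half the picture's height over the tangent of half this angle, whatever the lens; pixels are square), "cx", "cy" (the principal point, pixels), "position" and "rotation" of the camera in the world. Camera axes: x right, y down, z forward; pixel columns grow to the right and rows downward; lengths in mm; the calibration is good to about 2 mm. A picture is of the moment at which its call begins. There is no depth.
- job_done(): hands the job in; it is judged then, once.
The state is a dict: "clock": time; "joint_positions": joint angles; "qvel": joint speeds; "tau": joint torques, N m; "tcp_pos": TCP position; "tcp_rot": TCP orientation; "force": force on the tool from outside, world axes, zero at the start; "moment": the same for the moment, N m; "opening": opening from 0.0 (shut) to 1.0 (fully open); "grasp_force": force on a finger pad.
Only numpy, scipy, OpenCV 4.12 (cv2) and the standard library are available. Lean on these libraries where they do the work, as an engineer would, in place of code of your own. Each camera call takes 0.05 s, during which the arm holds its last target. There are 200 camera calls.

## Working session

There is one attempt and no reset: what is moved stays moved. The work goes in short steps, Python scripts to look and compute and a tool call to move; the robot and the scene stay as the last step left them, time stands still between calls to the robot, and variables do not carry over. Pictures are saved under pics/ and viewed, at most 14 in all, crops included, and the job is handed in when it is done.

Besides the shell and the picture viewer there is one more tool, called by a JSON object that holds its "api" and its "payload", one argument or row to a line. play_rows: Moves the arm, as the interface text tells. Its arguments: {"type":"object","properties":{"rows":{"type":"string"},"force":{"type":"number"}},"required":["rows"]}

```bash
mkdir -p pics; ls; python3 - <<'E'
from workcell import *
import cv2
for n in("top","side"):
    d=get_image(n); cv2.imwrite(f"pics/{n}0.png",d["image"][:,:,::-1])
    print({k:v for k,v in d.items() if k!="image"})
print(get_state())
E
```

```text
pics
{'vfov': 43.22941004289041, 'cx': 317.26413517453244, 'cy': 204.3920056152908, 'position': array([ 289.80833765,   10.6042683 , 1492.81793963]), 'rotation': array([-170.48240808,   -1.03045708,  -90.96207354])}
{'vfov': 51.25086885252201, 'cx': 319.07097059257643, 'cy': 201.19945264452, 'position': array([ 113.31480029, -650.02657221,  705.55142908]), 'rotation': array([-130.21552478,    1.02082933,  -35.19501128])}
{'clock': 0.1, 'joint_positions': array([ 5.41840540e+01,  1.03968331e+01,  9.21243467e+01, -1.24666840e-03,
        7.75686918e+01, -1.18209613e+01]), 'qvel': array([-0.0256774 , -0.11550844, -0.17172806,  0.09319194, -0.0111491 ,
        0.06757355]), 'tau': array([ 2.89325235e-04, -4.45876908e+01, -3.52236772e+01, -3.54831636e-04,
        4.12986192e-03, -4.00461556e-05]), 'tcp_pos': array([233.55066065, 524.92961911, 249.49544308]), 'tcp_rot': array([-1.79911785e+02, -1.72193595e-02,  1.56005271e+02]), 'force': array([-0.15804966,  0.45692718,  0.10081152]), 'moment': array([ 0.04544809, -0.00498977,  0.02222648]), 'grasp_force': 0.0, 'opening': 0.9987141451717727}
```

View pics/top0.png

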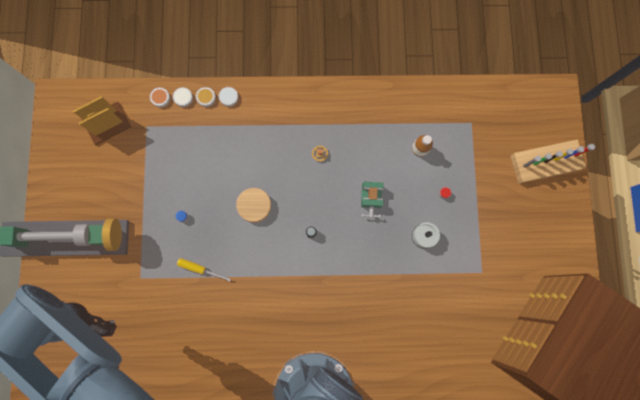

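View pics/side0.png

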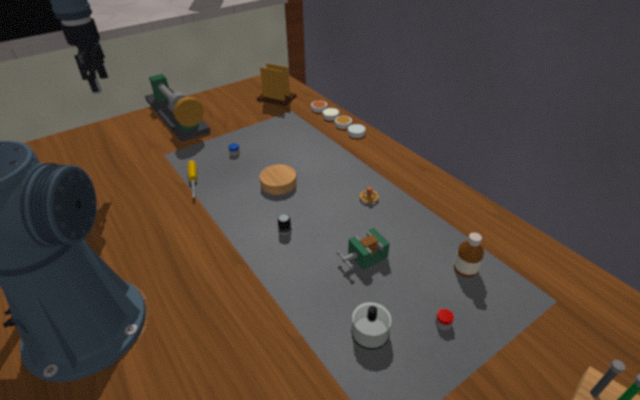

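```bash
cat > h.py <<'E'
import numpy as np, cv2
from scipy.spatial.transform import Rotation as Ro
from workcell import *
class Cam:
    def __init__(s,n):
        d=get_image(n); s.im=d["image"][:,:,::-1].copy()
        s.f=200/np.tan(np.radians(d["vfov"]/2)); s.c=np.array([d["cx"],d["cy"]])
        s.p=np.array(d["position"]); s.R=Ro.from_euler("xyz",d["rotation"],degrees=True).as_matrix()
    def ray(s,uv): 
        v=s.R@np.r_[(np.array(uv)-s.c)/s.f,1]; return v/np.linalg.norm(v)
    def plane(s,uv,z):
        v=s.ray(uv); return s.p+v*(z-s.p[2])/v[2]
    def proj(s,X):
        q=s.R.T@(np.array(X,float)-s.p); return s.c+s.f*q[:2]/q[2]
    def blob(s,box,thr=28):
        "largest blob differing from the mat within box u0,v0,u1,v1"
        u0,v0,u1,v1=box; r=s.im[v0:v1,u0:u1].astype(float)
        b=np.median(np.r_[r[0],r[-1],r[:,0],r[:,-1]],axis=0)
        m=(np.abs(r-b).max(2)>thr).astype(np.uint8)
        m=cv2.morphologyEx(m,cv2.MORPH_CLOSE,np.ones((3,3)))
        c=max(cv2.findContours(m,cv2.RETR_EXTERNAL,cv2.CHAIN_APPROX_NONE)[0],key=cv2.contourArea)
        f=np.zeros_like(m); cv2.drawContours(f,[c],-1,1,-1); M=cv2.moments(f,True)
        return np.array([M["m10"]/M["m00"]+u0,M["m01"]/M["m00"]+v0]),c+[u0,v0]
def tri(a,ua,b,ub):
    da,db=a.ray(ua),b.ray(ub); A=np.c_[da,-db]; t=np.linalg.lstsq(A,b.p-a.p,rcond=None)[0]
    P,Q=a.p+t[0]*da,b.p+t[1]*db; return (P+Q)/2,np.linalg.norm(P-Q)
def mosaic(items,fn,k=4,w=50,cols=4):
    T=[]
    for cam,uv,cs in items:
        im=cv2.resize(cam.im,None,fx=k,fy=k,interpolation=cv2.INTER_CUBIC)
        for c in cs: cv2.drawContours(im,[(c*k+k//2).astype(int)],-1,(255,0,255),1)
        u,v=(np.array(uv)*k).astype(int); h=w*k//2
        im=cv2.copyMakeBorder(im,h,h,h,h,cv2.BORDER_CONSTANT); T.append(im[v:v+2*h,u:u+2*h])
    while len(T)%cols: T.append(np.zeros_like(T[0]))
    cv2.imwrite(fn,np.vstack([np.hstack(T[i:i+cols]) for i in range(0,len(T),cols)]))
E
cat > m.py <<'E'
from h import *
t,s=Cam("top"),Cam("side")
B={"wheel":((307,140,334,168),(354,180,386,210),36),"cover":((407,217,446,255),(340,295,400,355),74),"loupe":((300,220,324,244),(270,208,299,243),40),
"blue":((170,205,193,227),(222,138,246,163),26),"block":((230,182,277,228),(252,160,304,200),30),"vise":((352,175,392,228),(330,225,395,272),50),"red":((434,182,458,205),(430,302,460,335),26),"spirit":((405,130,440,163),(448,228,490,282),100)}
it=[]
for n,(bt,bs,h) in B.items():
    ct,kt=t.blob(bt); cs,ks=s.blob(bs); P,g=tri(t,ct,s,cs)
    print(n,ct.round(1),cs.round(1),"tri",P.round(1),"gap",g.round(1),"| mid-plane",t.plane(ct,h/2)[:2].round(1),s.plane(cs,h/2)[:2].round(1))
    it+=[(t,ct,[kt]),(s,cs,[ks])]
mosaic(it,"pics/mos.png",3,64)
E
python3 m.py
```

```text
wheel [320.6 154.1] [369.  197.3] tri [692.9 -33.1   7.9] gap 0.0 | mid-plane [690.2 -32.8] [684.5 -42.1]
cover [430.2 238.7] [370.1 318.1] tri [ 427.1 -340.4   63.1] gap 3.6 | mid-plane [ 428.  -345.8] [ 441.7 -328.5]
loupe [316.2 236.3] [284.2 228.8] tri [443.  -15.9  22.5] gap 3.4 | mid-plane [441.7 -15.3] [445.8 -14.1]
blue [184.3 217.8] [233.7 150.6] tri [503.  371.8  14.3] gap 0.9 | mid-plane [502.8 372.3] [504.2 373.6]
block [256.5 206.8] [277.7 181.8] tri [532.3 160.5  13. ] gap 1.3 | mid-plane [532.5 160. ] [530.4 158.2]
vise [375.7 199.5] [369.2 253.3] tri [ 550.3 -194.7   25.7] gap 6.3 | mid-plane [ 547.6 -193.2] [ 553.8 -195.4]
red [446.7 194.4] [444.6 321.3] tri [ 561.3 -407.2   17.2] gap 0.7 | mid-plane [ 562.4 -408.6] [ 563.6 -405.6]
spirit [426.  149.2] [474.1 244.1] tri [ 688.5 -340.8   91.1] gap 18.0 | mid-plane [ 692.9 -344.5] [ 736.9 -324.4]
```

View pics/mos.png

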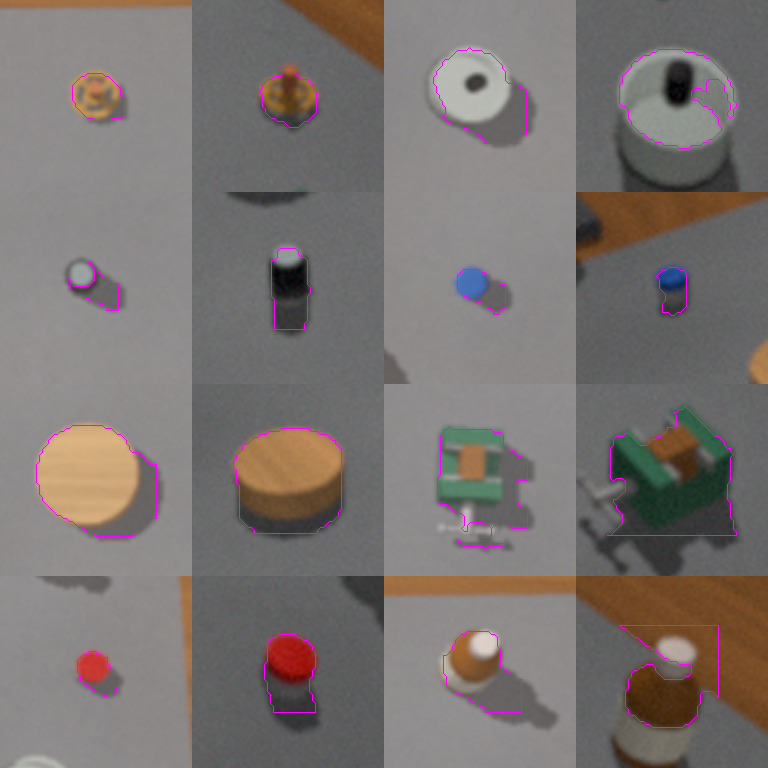

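```bash
cat > m2.py <<'E'
from h import *
t,s=Cam("top"),Cam("side")
def hsvmask(cam,box,f):
    u0,v0,u1,v1=box; r=cv2.cvtColor(cam.im[v0:v1,u0:u1],cv2.COLOR_BGR2HSV).astype(int)
    m=f(r[...,0],r[...,1],r[...,2]).astype(np.uint8); m=cv2.morphologyEx(m,cv2.MORPH_CLOSE,np.ones((3,3)))
    c=max(cv2.findContours(m,cv2.RETR_EXTERNAL,cv2.CHAIN_APPROX_NONE)[0],key=cv2.contourArea)
    f=np.zeros_like(m); cv2.drawContours(f,[c],-1,1,-1); M=cv2.moments(f,True)
    return np.array([M["m10"]/M["m00"]+u0,M["m01"]/M["m00"]+v0]),c+[u0,v0],M["m00"]
sat=lambda h,S,V:S>90
blue=lambda h,S,V:(S>110)&(abs(h-110)<15)
grn=lambda h,S,V:(S>70)&(abs(h-75)<22)
dk=lambda h,S,V:V<60
def br(x): return lambda h,S,V:(V>x)&(S<60)
B=[("wheel",(307,140,334,168),sat,(354,180,386,210),sat,10),("coverbody",(407,217,446,255),br(165),(347,300,396,352),br(115),23),
("coverknob",(415,225,440,245),dk,(362,302,382,324),lambda h,S,V:V<50,60),
("loupetop",(300,220,324,244),br(150),(276,210,294,226),br(105),40),
("blue",(170,205,193,227),blue,(222,138,246,163),blue,23),
("blocktop",(230,182,277,228),lambda h,S,V:(S>70)&(V>185),(252,160,304,200),lambda h,S,V:(S>90)&(V>125),30),
("vise",(352,175,392,228),grn,(330,225,395,272),grn,50),("red",(434,182,458,205),sat,(430,302,460,335),sat,23)]
it=[]
for n,bt,ft,bs,fs,h in B:
    ct,kt,at=hsvmask(t,bt,ft); cs,ks,as_=hsvmask(s,bs,fs); P,g=tri(t,ct,s,cs)
    print(n,ct.round(1),cs.round(1),int(at),int(as_),"tri",P.round(1),"gap",g.round(1),"| plane",h,t.plane(ct,h)[:2].round(1),s.plane(cs,h)[:2].round(1))
    it+=[(t,ct,[kt]),(s,cs,[ks])]
    if n=="vise":
        q=cv2.boxPoints(cv2.minAreaRect(kt)); Q=np.array([t.plane(x,50)[:2] for x in q]); print(Q.round(1),Q.mean(0),[np.degrees(np.arctan2(*(Q[(i+1)%4]-Q[i])[::-1])).round(1) for i in range(4)])
mosaic(it,"pics/mos2.png",4,48)
E
python3 m2.py
```

```text
wheel [319.5 153.1] [368.8 195.5] 197 220 tri [695.  -29.7  10.8] gap 0.3 | plane 10 [695.4 -29.8] [695.5 -28.9]
coverbody [426.6 234.2] [371.4 318.2] 480 1070 tri [ 440.  -334.1   45. ] gap 1.0 | plane 23 [ 442.8 -339.6] [ 450.4 -323.4]Traceback (most recent call last):
  File "m2.py", line 22, in <module>
    ct,kt,at=hsvmask(t,bt,ft); cs,ks,as_=hsvmask(s,bs,fs); P,g=tri(t,ct,s,cs)
             ~~~~~~~^^^^^^^^^
  File "m2.py", line 6, in hsvmask
    c=max(cv2.findContours(m,cv2.RETR_EXTERNAL,cv2.CHAIN_APPROX_NONE)[0],key=cv2.contourArea)
ValueError: max() iterable argument is empty
```

```bash
sed -i 's/(415,225,440,245),dk/(418,226,437,243),lambda h,S,V:V<100/; s/br(115),23)/br(115),46)/' m2.py; python3 m2.py
```

```text
wheel [319.5 153.2] [368.8 195.4] 198 219 tri [694.9 -29.7  11.1] gap 0.1 | plane 10 [695.3 -29.8] [695.8 -28.8]
coverbody [426.6 234.2] [371.4 318.2] 476 1078 tri [ 440.1 -334.1   44.8] gap 0.9 | plane 46 [ 440.3 -334. ] [ 439.1 -334.5]
coverknob [428.1 233.9] [371.7 313.7] 25 92 tri [ 439.2 -334.6   60.3] gap 1.1 | plane 60 [ 439.7 -335. ] [ 438.8 -334.3]
loupetop [310.4 230.8] [284.5 215.2] 32 195 tri [456.4   1.1  46.3] gap 3.1 | plane 40 [455.7   1.6] [461.2   6.8]
blue [180.7 215.6] [233.3 146.7] 82 67 tri [508.1 380.9  21.7] gap 0.3 | plane 23 [508.  380.5] [507.2 378.9]
blocktop [252.9 204. ] [277.4 175.1] 872 628 tri [538.1 169.5  27.7] gap 1.3 | plane 30 [538.4 169.1] [536.1 167. ]
vise [369.8 200. ] [368.  250.9] 143 703 tri [ 554.2 -180.5   17.1] gap 14.7 | plane 50 [ 542.  -172.4] [ 540.  -205.4]
[[ 531.  -146. ]
 [ 572.8 -150.7]
 [ 566.8 -211.8]
 [ 525.  -206.7]] [ 548.88553717 -178.80175821] [np.float64(-6.5), np.float64(-95.6), np.float64(173.1), np.float64(84.4)]
red [445.1 192.3] [444.8 316.2] 99 243 tri [ 567.1 -401.4   21.8] gap 0.7 | plane 23 [ 567.2 -401.3] [ 566.  -401.7]
```

View pics/mos2.png

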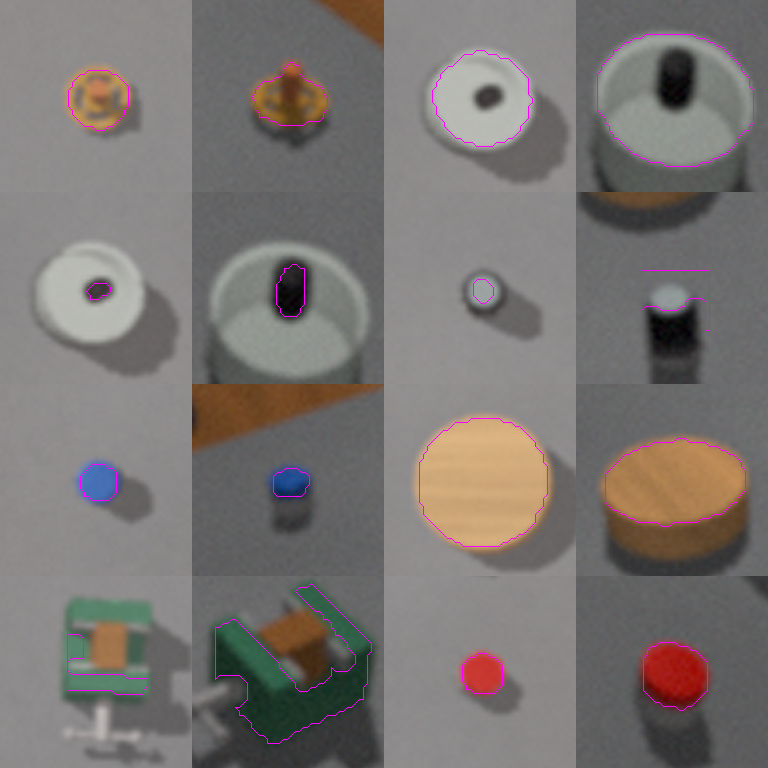

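```bash
cat > m3.py <<'E'
from h import *
t,s=Cam("top"),Cam("side")
print("loupe side",s.plane((283.7,217.1),40))
def g(cam,box,lo):
    u0,v0,u1,v1=box; r=cv2.cvtColor(cam.im[v0:v1,u0:u1],cv2.COLOR_BGR2HSV).astype(int)
    m=(r[...,1]>lo)&(abs(r[...,0]-75)<30); return m,r
m,r=g(t,(355,176,392,212),50)
v,u=np.nonzero(m); pts=np.c_[u+355,v+176].astype(np.float32)
R=cv2.minAreaRect(pts);print(R); q=cv2.boxPoints(R)
for z in(50,): print(np.array([t.plane(x,z)[:2] for x in q]).round(1), t.plane(R[0],z))
print("top corners",np.array([t.plane(x,50)[:2] for x in [(362.7,181.6),(383.1,181.6),(382.4,205.8),(361.9,204.8)]]).round(1))
print("side back jaw",np.array([s.plane(x,50)[:2] for x in [(373.9,228.8),(388.4,242.8)]]).round(1))
it=[(t,(372,196),[q]),(s,(365,248),[])]
mosaic(it,"pics/v.png",8,48,2)
E
python3 m3.py
```

```text
loupe side [456.18505356   2.23113828  40.        ]
((372.0, 194.0), (24.0, 20.0), 90.0)
[[ 595.9 -151.4]
 [ 595.1 -210. ]
 [ 524.  -207.3]
 [ 524.8 -149.2]] [ 559.78676771 -179.46576064   50.        ]
top corners [[ 597.1 -153.5]
 [ 596.3 -213.3]
 [ 524.5 -208.5]
 [ 528.3 -149. ]]
side back jaw [[ 594.6 -161.5]
 [ 591.2 -213.1]]
```

View pics/v.png

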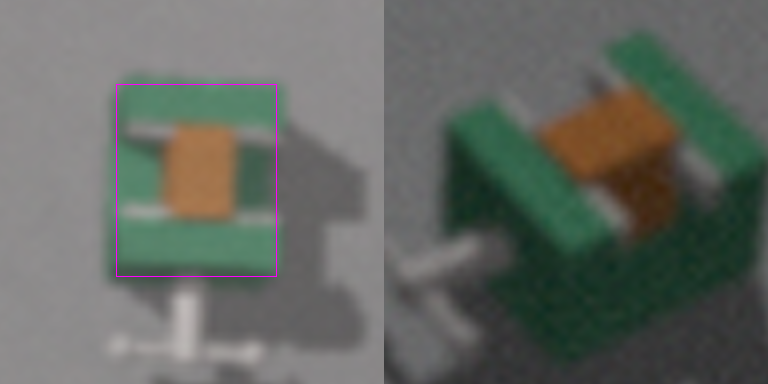

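```bash
python3 - <<'E'
from h import *
t,s=Cam("top"),Cam("side")
P=lambda a,z,c=t,o=(348,172):c.plane((np.array(a)-3.5)/8+np.array(o),z)[:2]
def ang(a,b,z,c=t,o=(348,172)):
    d=P(b,z,c,o)-P(a,z,c,o); return (np.degrees(np.arctan2(d[1],d[0]))).round(1)
print("back jaw",ang((280,130),(125,122),50)-90,"front",ang((278,215),(122,205),50)-90,"front outer",ang((276,270),(118,262),50)-90,"peg",ang((165,215),(172,125),50),ang((233,215),(237,125),50),"crossbar",ang((260,352),(112,344),24)-90)
for p in [(120,76),(281,85),(276,270),(118,262)]: print(P(p,50).round(1))
print("crossbar ends",P((260,352),24),P((112,344),24))
o=(341,224)
for p in [(640,32),(766,160),(575,252),(450,125)]:
    q=(p[0]-384,p[1]); print("side",P(q,50,s,o).round(1))
E
```

```text
back jaw -3.799999999999997 front -4.5 front outer -3.700000000000003 peg -6.3 -4.6 crossbar -3.9000000000000057
[ 598.7 -153.1]
[ 594.5 -212. ]
[ 526.  -207.6]
[ 529.7 -150.2]
crossbar ends [ 499.70822219 -204.45110883] [ 503.45759951 -149.93875243]
side [ 594.8 -156.7]
side [ 589.5 -214.7]
side [ 526.4 -210. ]
side [ 528.8 -153.9]
```

{"api": "play_rows", "payload": {
  "rows": "0 0 0 0.769 -0.925 -0.2 0.5;0 0 0 0.769 -0.925 -0.2 0.5;0 0 0 0.769 -0.925 -0.2 0.5;0 0 0 0.769 -0.925 -0.2 0.5;0 0 0 0.769 -0.925 -0.2 0.5;0 0 0 0.769 -0.925 -0.2 0.5;0 0 0 0.769 -0.925 -0.2 0.5;0 0 0 0.769 -0.925 -0.2 0.5;0 0 0 0.769 -0.925 -0.2 0.5;0 0 0 0.769 -0.925 -0.2 0.5;0 0 0 0.769 -0.925 -0.2 0.5;0 0 0 0.769 -0.925 -0.2 0.5",
  "force": 30
}}

```text
clock: 2.1
tcp_pos: [511.5, 191.4, 178.3]
tcp_rot: [180.0, 0.0, 156.0]
force: [0.8, 0.0, -1.3]
opening: 0.5
grasp_force: 0.0
```

{"api": "play_rows", "payload": {
  "rows": "0 0 0 0.769 -0.925 -0.2 0.5;0 0 0 0.769 -0.925 -0.2 0.5;0 0 0 0.769 -0.925 -0.2 0.5;0 0 0 0.769 -0.925 -0.2 0.5;0 0 0 0.769 -0.925 -0.2 0.5;0 0 0 0.769 -0.925 -0.2 0.5;0 0 0 0.769 -0.925 -0.2 0.5;0 0 0 0.769 -0.925 -0.2 0.5;0 0 0 0 0 0 0.5;0 0 0 0 0 0 0.5;0 0 0 0 0 0 0.5;0 0 0 0 0 0 0.5"
}}

```text
clock: 3.6
tcp_pos: [695.0, -28.7, 130.7]
tcp_rot: [180.0, 0.0, 156.1]
force: [-0.2, 0.3, -0.7]
opening: 0.496
grasp_force: 0.0
```

{"api": "play_rows", "payload": {
  "rows": "0 0 0 0 0 -0.8 0.5;0 0 0 0 0 -0.8 0.5;0 0 0 0 0 -0.8 0.5;0 0 0 0 0 -0.4 0.5;0 0 0 0 0 -0.4 0.5;0 0 0 0 0 0 0.5;0 0 0 0 0 0 0;0 0 0 0 0 0 0;0 0 0 0 0 0 0;0 0 0 0 0 0 0;0 0 0 0 0 0 0;0 0 0 0 0 0 0"
}}

```text
clock: 5.1
tcp_pos: [696.0, -29.8, 35.3]
tcp_rot: [180.0, 0.1, 156.0]
force: [-0.2, 0.8, 6.1]
opening: 0.147
grasp_force: 30.1
```

{"api": "play_rows", "payload": {
  "rows": "0 0 0 0 0 0.5 0;0 0 0 0 0 1 0;0 0 0 0 0 1 0;0 0 0 -0.657 0.826 0 0;0 0 0 -0.657 0.826 0 0;0 0 0 -0.657 0.826 0 0;0 0 0 -0.657 0.826 0 0;0 0 0 -0.657 0.826 0 0;0 0 0 -0.657 0.826 0 0;0 0 0 -0.657 0.826 0 0;0 0 0 -0.657 0.826 0 0;0 0 0 0 0 0 0"
}}

```text
clock: 6.6
tcp_pos: [535.7, 170.1, 109.3]
tcp_rot: [-180.0, -0.1, 156.2]
force: [-0.7, -0.7, -0.8]
opening: 0.148
grasp_force: 29.6
```

```bash
python3 - <<'E'
from h import *
t,s=Cam("top"),Cam("side")
print(get_state()["tcp_pos"],get_state()["force"],get_state()["opening"])
mosaic([(t,(253,200),[]),(s,(277,165),[])],"pics/a1.png",6,60,2)
E
```

```text
[537.64659842 168.5571378  109.70103596] [ 0.36735617 -0.92974553 -0.74421848] 0.14510565696703726
```

View pics/a1.png

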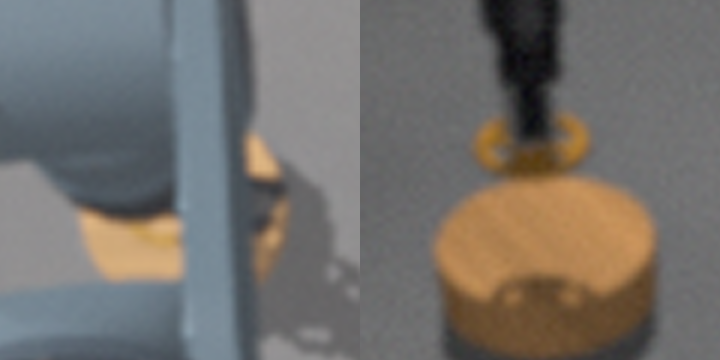

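{"api": "play_rows", "payload": {
  "rows": "0 0 0 0 0 -0.7 0;0 0 0 0 0 -0.5 0;0 0 0 0 0 -0.2 0;0 0 0 0 0 -0.08 0;0 0 0 0 0 0 0;0 0 0 0 0 0 0;0 0 0 0 0 0 0.4;0 0 0 0 0 0 0.4;0 0 0 0 0 0 0.4;0 0 0 0 0 0 0.4;0 0 0 0 0 0.7 0.5;0 0 0 0 0 1 0.5"
}}

```text
clock: 8.2
tcp_pos: [536.6, 168.5, 115.4]
tcp_rot: [-179.9, -0.1, 156.0]
force: [-0.8, 0.3, 0.1]
opening: 0.499
grasp_force: 0.0
```

{"api": "play_rows", "payload": {
  "rows": "0 0 0 0 0 0.7 0.5;0 0 0 -0.192 -0.9865 0.5 0.5;0 0 0 -0.192 -0.9865 0 0.5;0 0 0 -0.192 -0.9865 0 0.5;0 0 0 -0.192 -0.9865 0 0.5;0 0 0 -0.192 -0.9865 0 0.5;0 0 0 -0.192 -0.9865 0 0.5;0 0 0 -0.192 -0.9865 0 0.5;0 0 0 -0.192 -0.9865 0 0.5;0 0 0 -0.192 -0.9865 0 0.5;0 0 0 -0.192 -0.9865 0 0.5;0 0 0 -0.192 -0.9865 0 0.5"
}}

```text
clock: 9.7
tcp_pos: [473.9, -157.9, 152.0]
tcp_rot: [-180.0, 0.0, 156.0]
force: [-0.4, 0.1, -0.2]
opening: 0.499
grasp_force: 0.0
```

{"api": "play_rows", "payload": {
  "rows": "0 0 0 -0.192 -0.9865 0 0.5;0 0 0 -0.192 -0.9865 0 0.5;0 0 0 -0.192 -0.9865 0 0.5;0 0 0 -0.192 -0.9865 0 0.5;0 0 0 -0.192 -0.9865 0 0.5;0 0 0 -0.192 -0.9865 0 0.5;0 0 0 0 0 0 0.5;0 0 0 0 0 0 0.5;0 0 0 0 0 0 0.5"
}}

```text
clock: 10.82
tcp_pos: [439.8, -333.5, 151.8]
tcp_rot: [180.0, -0.0, 156.1]
force: [-1.1, 0.3, -0.7]
opening: 0.5
grasp_force: 0.0
```

```bash
python3 - <<'E'
from h import *
t,s=Cam("top"),Cam("side")
print(get_state()["tcp_pos"],get_state()["tcp_rot"])
def m(cam,box,f):
    u0,v0,u1,v1=box; r=cv2.cvtColor(cam.im[v0:v1,u0:u1],cv2.COLOR_BGR2HSV).astype(int)
    v,u=np.nonzero(f(r[...,0],r[...,1],r[...,2])); return np.array([u.mean()+u0,v.mean()+v0]),len(u)
# block top and wheel (wheel more yellow/dark?) : view
mosaic([(t,(253,204),[]),(s,(277,178),[]),(t,(428,234),[]),(s,(371,290),[])],"pics/a2.png",6,60,2)
im=cv2.imread("pics/a2.png");cv2.imwrite("pics/a2.png",cv2.resize(im,(600,600)))
E
```

```text
[ 439.87767379 -333.71427017  151.91282222] [ 1.79992099e+02 -5.28434468e-03  1.56066993e+02]
```

View pics/a2.png

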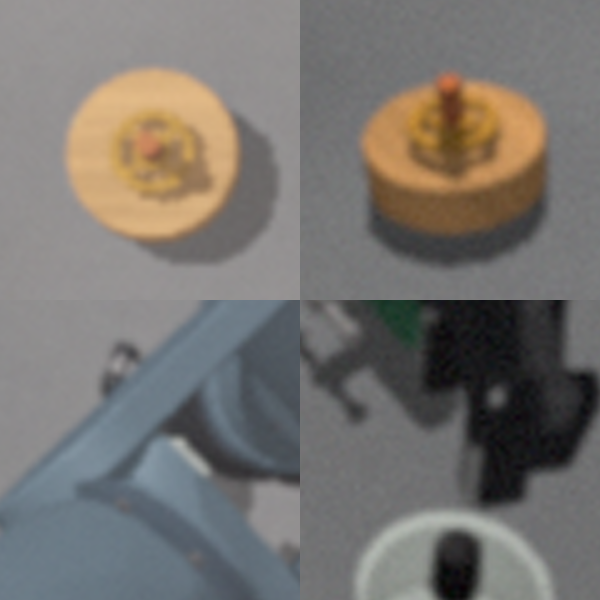

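{"api": "play_rows", "payload": {
  "rows": "0 0 0 0 0 -0.9 0.5;0 0 0 0 0 -0.9 0.5;0 0 0 0 0 -0.5 0.5;0 0 0 0 0 -0.4 0.5;0 0 0 0 0 0 0.5;0 0 0 0 0 0 0;0 0 0 0 0 0 0;0 0 0 0 0 0 0;0 0 0 0 0 0 0;0 0 0 0 0 0 0;0 0 0 0 0 0 0",
  "force": 40
}}

```text
clock: 12.3
tcp_pos: [440.1, -334.9, 71.6]
tcp_rot: [-180.0, 0.1, 156.0]
force: [0.7, 0.6, 5.2]
opening: 0.195
grasp_force: 39.7
```

{"api": "play_rows", "payload": {
  "rows": "0 0 0 0 0 0.5 0;0 0 0 0 0 0.9 0;0 0 0 0 0 0.9 0;0 0 0 0.1 0.5 0.5 0;0 0 0 0.192 0.9865 0 0;0 0 0 0.192 0.9865 0 0;0 0 0 0.192 0.9865 0 0;0 0 0 0.192 0.9865 0 0;0 0 0 0.192 0.9865 0 0;0 0 0 0.192 0.9865 0 0;0 0 0 0.192 0.9865 0 0;0 0 0 0.192 0.9865 0 0"
}}

```text
clock: 13.8
tcp_pos: [488.0, -80.7, 154.6]
tcp_rot: [180.0, -0.1, 156.0]
force: [0.8, -0.2, -0.9]
opening: 0.187
grasp_force: 39.3
```

{"api": "play_rows", "payload": {
  "rows": "0 0 0 0.192 0.9865 0 0;0 0 0 0.192 0.9865 0 0;0 0 0 0.192 0.9865 0 0;0 0 0 0.192 0.9865 0 0;0 0 0 0.192 0.9865 0 0;0 0 0 0.192 0.9865 0 0;0 0 0 0.192 0.9865 0 0;0 0 0 0.092 0.4865 0 0;0 0 0 0 0 0 0;0 0 0 0 0 0 0;0 0 0 0 0 0 0;0 0 0 0 0 0 0"
}}

```text
clock: 15.3
tcp_pos: [531.8, 138.3, 154.9]
tcp_rot: [-180.0, 0.0, 155.9]
force: [-0.4, -0.3, -2.1]
opening: 0.193
grasp_force: 39.3
```

```bash
python3 - <<'E'
from h import *
t,s=Cam("top"),Cam("side")
S=get_state();print(S["tcp_pos"],S["tcp_rot"],S["opening"],S["force"])
mosaic([(t,(253,204),[]),(s,(277,165),[])],"pics/a3.png",6,64,2)
E
```

```text
[531.85917644 138.50332404 154.93385303] [1.79999662e+02 4.55319062e-03 1.55958797e+02] 0.19002862113876373 [ 0.54586745  0.11963717 -2.17952302]
```

View pics/a3.png

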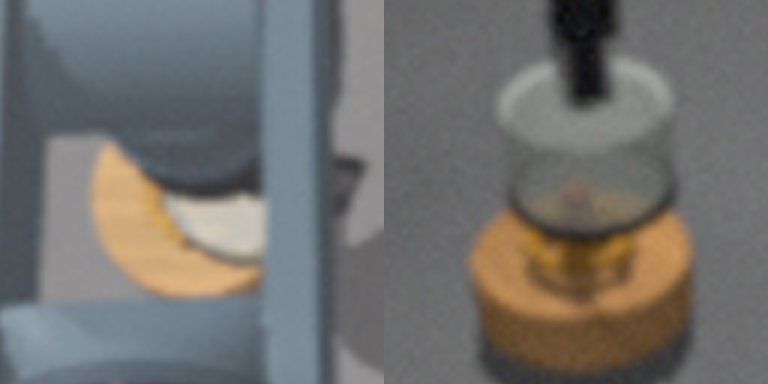

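{"api": "play_rows", "payload": {
  "rows": "0 0 0 0.1 0.5 0 0;0 0 0 0.09 0.49 0 0;0 0 0 0 0 0 0;0 0 0 0 0 0 0;0 0 0 0 0 0 0;0 0 0 0 0 -0.4 0;0 0 0 0 0 -0.4 0;0 0 0 0 0 -0.4 0;0 0 0 0 0 -0.3 0;0 0 0 0 0 -0.2 0;0 0 0 0 0 -0.07 0;0 0 0 0 0 0 0"
}}

```text
clock: 16.9
tcp_pos: [537.7, 168.7, 102.0]
tcp_rot: [180.0, 0.0, 156.0]
force: [0.1, -0.5, -1.2]
opening: 0.191
grasp_force: 39.3
```

{"api": "play_rows", "payload": {
  "rows": "0 0 0 0 0 -0.03 0;0 0 0 0 0 0 0;0 0 0 0 0 0 0;0 0 0 0 0 0 0.4;0 0 0 0 0 0 0.4;0 0 0 0 0 0 0.4;0 0 0 0 0 0 0.4;0 0 0 0 0 0.5 0.5;0 0 0 0 0 0.8 0.6;0 0 0 0 0 0.5 0.6"
}}

```text
clock: 18.15
tcp_pos: [538.3, 168.8, 157.1]
tcp_rot: [179.9, 0.1, 156.0]
force: [-0.6, -0.1, 0.4]
opening: 0.597
grasp_force: 0.0
```

{"api": "play_rows", "payload": {
  "rows": "0 0 0 -0.453 -0.926 0 0.7;0 0 0 -0.453 -0.926 0 0.7;0 0 0 -0.453 -0.926 0 0.7;0 0 0 -0.453 -0.926 0 0.7;0 0 0 -0.453 -0.926 0 0.7;0 0 0 -0.453 -0.926 0 0.7;0 0 0 0 0 -0.5 0.7;0 0 0 0 0 -1 0.7;0 0 0 0 0 -0.6 0.7;0 0 0 0 0 0 0.7;0 0 0 0 0 0 0.7"
}}

```text
clock: 19.52
tcp_pos: [456.5, 2.3, 92.4]
tcp_rot: [180.0, 0.0, 156.0]
force: [0.3, -0.2, 0.3]
opening: 0.694
grasp_force: 0.0
```

```bash
python3 - <<'E'
from h import *
t,s=Cam("top"),Cam("side")
S=get_state();print(S["tcp_pos"],S["opening"],S["force"])
mosaic([(t,(253,204),[]),(s,(277,165),[]),(t,(310,230),[]),(s,(284,222),[])],"pics/a4.png",5,60,2)
E
```

```text
[456.76374565   2.0578707   92.7920439 ] 0.6971287900012513 [-0.58027868 -0.25245383 -0.14130482]
```

View pics/a4.png

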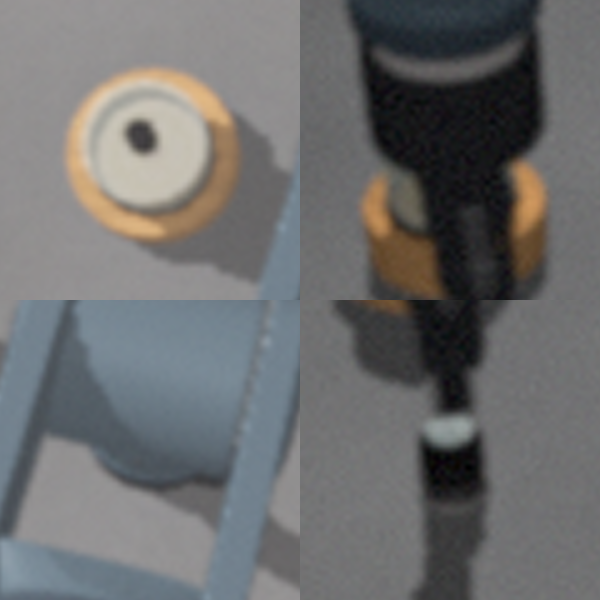

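{"api": "play_rows", "payload": {
  "rows": "0 0 0 0 0 -0.9 0.7;0 0 0 0 0 -0.8 0.7;0 0 0 0 0 -0.4 0.7;0 0 0 0 0 -0.15 0.7;0 0 0 0 0 0 0.7;0 0 0 0 0 0 0.3;0 0 0 0 0 0 0;0 0 0 0 0 0 0;0 0 0 0 0 0 0;0 0 0 0 0 0 0;0 0 0 0 0 0 0",
  "force": 30
}}

```text
clock: 21.0
tcp_pos: [456.6, 1.8, 25.2]
tcp_rot: [180.0, 0.1, 156.0]
force: [-1.0, -0.7, 5.7]
opening: 0.36
grasp_force: 29.6
```

{"api": "play_rows", "payload": {
  "rows": "0 0 0 0 0 0.5 0;0 0 0 0 0 1 0;0 0 0 0 0 1 0;0 0 0 0 0 1 0;0 0 0 0.302 0.976 0.9 0;0 0 0 0.302 0.976 0 0;0 0 0 0.302 0.976 0 0;0 0 0 0.302 0.976 0 0;0 0 0 0.302 0.976 0 0;0 0 0 0.302 0.976 0 0;0 0 0 0.302 0.976 0 0;0 0 0 0.302 0.976 0 0"
}}

```text
clock: 22.5
tcp_pos: [528.5, 237.3, 157.3]
tcp_rot: [180.0, 0.0, 156.0]
force: [-0.4, 0.1, -0.4]
opening: 0.363
grasp_force: 30.0
```

{"api": "play_rows", "payload": {
  "rows": "0 0 0 0.302 0.976 0 0;0 0 0 0 0 0 0;0 0 0 0 0 0 0;0 0 0 0 0 -0.8 0;0 0 0 0 0 -1 0;0 0 0 0 0 -1 0;0 0 0 0 0 -0.8 0;0 0 0 0 0 -0.5 0;0 0 0 0 0 -0.2 0;0 0 0 0 0 -0.08 0;0 0 0 0 0 0 0;0 0 0 0 0 0 0"
}}

```text
clock: 24.0
tcp_pos: [538.0, 265.7, 25.8]
tcp_rot: [180.0, 0.1, 156.0]
force: [0.8, -0.3, 0.1]
opening: 0.364
grasp_force: 30.1
```

{"api": "play_rows", "payload": {
  "rows": "0 0 0 0 0 -0.02 0;0 0 0 0 0 0 0;0 0 0 0 0 0 0.5;0 0 0 0 0 0 0.5;0 0 0 0 0 0 0.5;0 0 0 0 0 0.6 0.5;0 0 0 0 0 1 0.7;0 0 0 0 0 1 0.7;0 0 0 -0.2 0.9 0 0.7;0 0 0 -0.3 1 0 0.7;0 0 0 -0.3 1 0 0.7;0 0 0 -0.2 0.92 0 0.7"
}}

```text
clock: 25.5
tcp_pos: [507.4, 381.3, 103.9]
tcp_rot: [179.9, 0.0, 156.0]
force: [0.1, 0.7, 0.7]
opening: 0.705
grasp_force: 0.0
```

```bash
python3 - <<'E'
from h import *
t,s=Cam("top"),Cam("side")
S=get_state();print(S["tcp_pos"],S["opening"],S["force"])
mosaic([(t,(223,210),[]),(s,(250,165),[])],"pics/a5.png",5,80,2)
E
```

```text
[506.9294588  382.7843092  103.91424649] 0.6996800421335222 [-0.33668983  0.25700572  0.43601364]
```

View pics/a5.png

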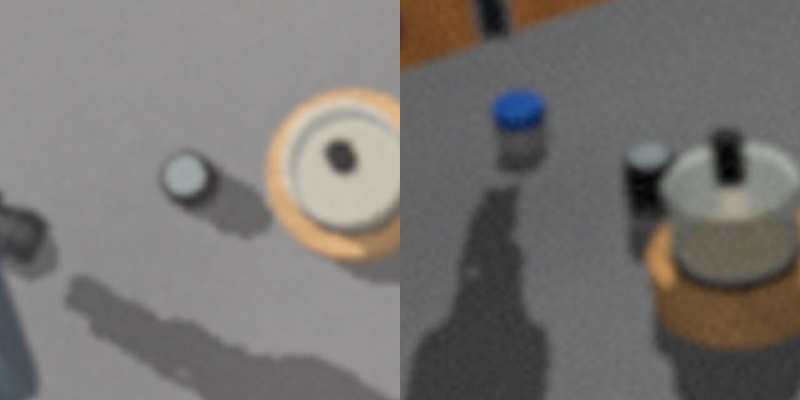

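{"api": "play_rows", "payload": {
  "rows": "0 0 0 0 0 0 0.7;0 0 0 0 0 -0.9 0.7;0 0 0 0 0 -0.9 0.7;0 0 0 0 0 -0.6 0.7;0 0 0 0 0 -0.25 0.7;0 0 0 0 0 0 0.7;0 0 0 0 0 0 0.3;0 0 0 0 0 0 0;0 0 0 0 0 0 0;0 0 0 0 0 0 0;0 0 0 0 0 0 0;0 0 0 0 0 0 0"
}}

```text
clock: 27.1
tcp_pos: [508.3, 380.6, 24.2]
tcp_rot: [179.9, 0.1, 156.0]
force: [0.5, 0.1, 6.1]
opening: 0.358
grasp_force: 30.0
```

{"api": "play_rows", "payload": {
  "rows": "0 0 0 0 0 0.5 0;0 0 0 0 0 1 0;0 0 0 0 0 1 0;0 0 0 0 0 1 0;0 0 0 0 0 0.75 0;0 0 0 0.236 -0.996 0 0;0 0 0 0.236 -0.996 0 0;0 0 0 0.236 -0.996 0 0;0 0 0 0.236 -0.996 0 0;0 0 0 0.236 -0.996 0 0;0 0 0 0.236 -0.996 0 0;0 0 0 0.236 -0.996 0 0"
}}

```text
clock: 28.6
tcp_pos: [557.1, 170.0, 151.1]
tcp_rot: [180.0, 0.0, 156.0]
force: [0.5, 0.3, 0.4]
opening: 0.361
grasp_force: 29.8
```

{"api": "play_rows", "payload": {
  "rows": "0 0 0 0.236 -0.996 0 0;0 0 0 0.236 -0.996 0 0;0 0 0 0.236 -0.996 0 0;0 0 0 0.236 -0.996 0 0;0 0 0 0.236 -0.996 0 0;0 0 0 0.236 -0.996 0 0;0 0 0 0.236 -0.996 0 0;0 0 0 0.236 -0.996 0 0;0 0 0 0.236 -0.996 0 0;0 0 0 0.236 -0.996 0 0;0 0 0 0.236 -0.996 0 0;0 0 0 0.236 -0.996 0 0"
}}

```text
clock: 30.1
tcp_pos: [642.1, -188.4, 151.0]
tcp_rot: [180.0, 0.0, 156.0]
force: [-0.1, 0.1, -0.6]
opening: 0.366
grasp_force: 29.8
```

{"api": "play_rows", "payload": {
  "rows": "0 0 0 0 0 0 0;0 0 0 0 0 0 0;0 0 0 0 0 0 0"
}}

```text
clock: 30.48
tcp_pos: [641.8, -186.4, 150.5]
tcp_rot: [180.0, -0.0, 156.1]
force: [0.1, 0.1, 0.1]
opening: 0.364
grasp_force: 29.8
```

{"api": "play_rows", "payload": {
  "rows": "0 0 0 0 0 -0.6 0;0 0 0 0 0 -1 0;0 0 0 0 0 -1 0;0 0 0 0 0 -0.8 0;0 0 0 0 0 -0.5 0;0 0 0 0 0 -0.25 0;0 0 0 0 0 -0.08 0;0 0 0 0 0 0 0;0 0 0 0 0 0 0;0 0 0 0 0 -0.01 0;0 0 0 0 0 0 0.5;0 0 0 0 0 0 0.5"
}}

```text
clock: 31.98
tcp_pos: [641.9, -187.5, 23.0]
tcp_rot: [180.0, -0.0, 156.0]
force: [0.3, 0.6, -0.3]
opening: 0.498
grasp_force: 0.0
```

{"api": "play_rows", "payload": {
  "rows": "0 0 0 0 0 0 0.5;0 0 0 0 0 0.6 0.55;0 0 0 0 0 1 0.55;0 0 0 0 0 1 0.55;0 0 0 0 0 1 0.55;0 0 0 -0.6 1 1 0.55;0 0 0 -0.6 1 1 0.55;0 0 0 -0.6 1 1 0.55;0 0 0 -0.6 1 0 0.55;0 0 0 -0.6 1 0 0.55;0 0 0 -0.6 1 0 0.55;0 0 0 0 0 0 0.55"
}}

```text
clock: 33.48
tcp_pos: [533.2, -5.8, 222.6]
tcp_rot: [180.0, 0.1, 156.2]
force: [0.4, 0.1, 0.1]
opening: 0.549
grasp_force: 0.0
```

```bash
python3 - <<'E'
from h import *
t,s=Cam("top"),Cam("side")
S=get_state();print(S["tcp_pos"],S["opening"],S["force"])
cv2.imwrite("pics/top_e.png",t.im); cv2.imwrite("pics/side_e.png",s.im)
h=np.vstack([t.im[90:290,130:490],s.im[120:340,170:530]])
cv2.imwrite("pics/a6.png",cv2.resize(np.hstack([h[:200],h[200:400]]),None,fx=1.1,fy=1.1))
for n,c in(("t",t),("s",s)):
    H=cv2.cvtColor(c.im,cv2.COLOR_BGR2HSV).astype(int)
    m=((H[...,1]>110)&(abs(H[...,0]-110)<15)).astype(np.uint8)
    N,l,st,ce=cv2.connectedComponentsWithStats(m)
    for i in range(1,N):
        if 30<st[i,4]<500: print(n,ce[i].round(1),st[i,4],c.plane(ce[i],23)[:2].round(1))
E
```

```text
[534.49110672  -7.71425114 222.45905211] 0.5490220112169676 [ 1.56391801 -1.10247861  0.07436466]
t [373.1 168.6] 78 [ 642.  -189.1]
t [636.3 204.7] 277 [ 521.7 -972.9]
s [396.2 235.8] 127 [ 640.4 -189.2]
```

View pics/a6.png

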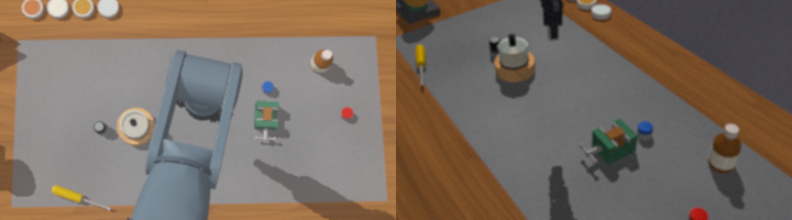

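```bash
python3 - <<'E'
from h import *
t,s=Cam("top"),Cam("side")
def c(cam,box,f,z,n):
    u0,v0,u1,v1=box; r=cv2.cvtColor(cam.im[v0:v1,u0:u1],cv2.COLOR_BGR2HSV).astype(int)
    v,u=np.nonzero(f(r[...,0],r[...,1],r[...,2])); print(n,len(u),cam.plane((u.mean()+u0,v.mean()+v0),z)[:2].round(1))
br=lambda x:lambda h,S,V:(V>x)&(S<60)
k=lambda h,S,V:V<100
c(t,(212,197,232,214),br(150),40,"loupe glass"); c(t,(212,197,226,214),k,30,"loupe dark")
c(t,(240,188,266,212),k,104-14,"knob")
H=cv2.cvtColor(s.im,cv2.COLOR_BGR2HSV); 
m=(H[150:205,255:303,2]<50); 
c(s,(265,140,295,165),lambda h,S,V:V<50,90,"knob side")
r=cv2.cvtColor(t.im[182:228,230:277],cv2.COLOR_BGR2HSV).astype(int); m=((r[...,1]>70)&(r[...,2]>120)).astype(np.uint8)
q=max(cv2.findContours(m,0,1)[0],key=cv2.contourArea); e=cv2.minEnclosingCircle(q); print("block",t.plane((e[0][0]+230,e[0][1]+182),30)[:2],e[1])
mosaic([(t,(237,206),[]),(s,(270,168),[])],"pics/a7.png",6,64,2)
E
```

```text
loupe glass 36 [536.6 265.5]
loupe dark 37 [527.4 257.5]
knob 21 [537.  168.3]
knob side 38 [536.8 170.1]
block [536.1937505  167.83589846] 17.269699096679688
```

View pics/a7.png

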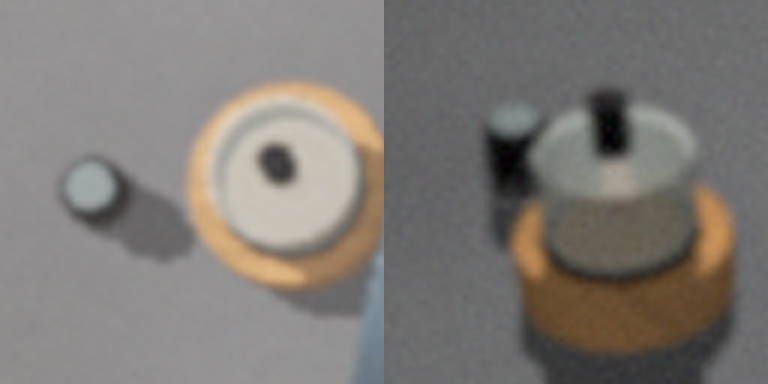

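The cover sits flat and centred on the block at about (537, 168). The loupe stands at (537, 265.5), directly to the block's left with a gap of about 30 mm, and the pot is at (641, -189). All three are on target.

```bash
python3 -c "
from workcell import *
print(job_done())"
```

```text
the job is handed in; nothing more can be done
None
```

The job is handed in at about 34 s of the 106 s allowed: by the last pictures the wheel is under the cover on the middle of the block, the loupe stands left of the block and the blue pot behind the vise, each with a gap of about 30 mm, and the bystanders were left alone; no verdict came back.

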